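# Set out mould core bars by length

### The arm

A 6-joint arm with a two-finger parallel gripper is mounted at the origin on the work surface. World frame = base frame: x ahead of the robot, y to its left, z up, the work surface at z = 0. Lengths are in mm, angles in rad, forces in N, time in s.
With the tool pointing down it reaches from about 350 to 775 mm from the base axis. Payload 7.3 kg.
Tool frame: the origin (TCP) lies at the very end of the fingers, on their centre line; the grasp point (between the pads) lies 19 mm behind it; z points along the fingers, y is the line along which they close (so a half turn about z gives the same grasp; the last joint's range is limited). The gripper opens to 92 mm and grips with 3 to 60 N. Pads are 19 mm wide; open, the fingers measure 130 mm over their backs; the gripper's body (75 mm by 190 mm) begins 47 mm behind the grasp point.
Start: joints at [1.031, 0.342, 1.524, -0, 1.275, -0.146], TCP at [201.43, 484.841, 226.741] pointing down, gripper open.
Joint ranges: [-2.53, 2.53], [-0.77, 2.02], [0.04, 2.7], [-1, 4.14], [0.28, 2.66], [-3.11, 3.11]. Speed limits (rad/s): [2.57, 2.57, 3.14, 3.14, 3.14, 3.14].

### API

Orientations are given as [roll, pitch, yaw] about the fixed x, y, z axes, in that order (R = Rz(yaw) Ry(pitch) Rx(roll)).
In Python, from plant import get_obs, vision, workorder gives the robot as it stands.
- The arm moves only by the shell command python3 -m pendant 'ROWS' [OPENING]. ROWS is a JSON object of lists of equal length, an entry for each row: "dp": the shift along the tool's x, y, z in m, a list of three; "rotation": the turn, a rotation vector about the tool's x, y, z in rad, a list of three. A call has 1 to 8 rows; each row is the pose to reach, as a shift and turn from the pose commanded when the call began, along the tool's axes at that moment; what a row does not reach only later rows make up. A row lasts 1/8 s, in which the tool goes at most 62.5 mm and 10.7 degrees, less where a joint would pass 70% of its speed; a pose out of reach is approached as far as the arm can. A call with a gripper value outside its range is refused whole. OPENING is the finger opening in m, from 0 to 0.0918, set as the call begins (- or left out, the last holds). The fingers move at their own pace and stop on an object; the grip force is fixed at half the most. Time passes only in rows, so rows that repeat a pose let the fingers close. It gives the time, the measured TCP pose, the force, the opening and the grip force at its end, in the units of the state.
- get_obs(): the state, without advancing time (a new reading comes with each control period).
- vision.capture(name): name is "side" or "top"; returns a dict with "pixels" (384x512x3 uint8, red, green, blue), "vfov" (degrees; the focal length in pixels is half the picture's height over the tangent of half this angle, whatever the lens; pixels are square), "cx", "cy" (the principal point, pixels), "dist" ([k1, k2, p1, p2, k3] as OpenCV has them; the pictures are not rectified), "pose" (4x4, takes a point from camera to world coordinates). Camera axes: x right, y up, looking along -z (the intrinsics and any distortion apply to the point x, -y, -z); pixel columns grow to the right and rows downward; lengths in mm; the calibration is good to about 2 mm. A picture is of the moment at which its call begins. There is no depth.
- workorder.close_job(): hands the job in; it is judged then, once.
The state is a dict: "time": time; "joint_positions": joint angles; "dq": joint speeds; "tau": joint torques, N m; "tool_pos": TCP position; "tcp_rot": TCP orientation; "contact_force": force on the tool from outside, world axes, zero at the start; "moment": the same for the moment, N m; "grip_width": finger opening in mm; "finger_force": force on a finger pad.
Only numpy, scipy, OpenCV 4.12 (cv2) and the standard library are available. Lean on these libraries where they do the work, as an engineer would, in place of code of your own. Each camera call takes 0.05 s, during which the arm holds its last target. There are 200 camera calls.

### The job

Set the four steel core bars out on the plate in order of length, the longest on the seat next to the block with the upright pin and the shortest at the other end, each lying flat with its heavy head centred on the brass ring and its shank along the brass line. Pick each bar up at its balance point so that it carries level, and lay it down rather than drop it. Do not disturb the oil bottle.

Things in the scene. Friction and masses are not known exactly. Their poses are not given: they have to be found in the camera images.
- bar185: longest of four steel core bars, 185 mm long over all, 451 g, lying flat, head roughly away from the robot. Heavy dark head 24 long, 34 wide, 20 high; bright shank 16 wide, 16 high, same centre line and underside. Origin: underside, centre of the head. x from shank to head (shank from x = -12 to -173 mm), z up. Balance point x = -66 mm.
- bar160: second longest of four steel core bars, 160 mm long over all, 401 g, lying flat, head roughly away from the robot. Heavy dark head 24 long, 34 wide, 20 high; bright shank 16 wide, 16 high, same centre line and underside. Origin: underside, centre of the head. x from shank to head (shank from x = -12 to -148 mm), z up. Balance point x = -54 mm.
- bar135: second shortest of four steel core bars, 135 mm long over all, 351 g, lying flat, head roughly away from the robot. Heavy dark head 24 long, 34 wide, 20 high; bright shank 16 wide, 16 high, same centre line and underside. Origin: underside, centre of the head. x from shank to head (shank from x = -12 to -123 mm), z up. Balance point x = -43 mm.
- bar110: shortest of four steel core bars, 110 mm long over all, 301 g, lying flat, head roughly away from the robot. Heavy dark head 24 long, 34 wide, 20 high; bright shank 16 wide, 16 high, same centre line and underside. Origin: underside, centre of the head. x from shank to head (shank from x = -12 to -98 mm), z up. Balance point x = -32 mm.
- seat1: seat 1 of four, 66 mm apart, left to right seen from the robot, on a fixed dark plate (220 x 370 x 12 mm, top 12 mm above the bench). Flush brass ring mark 48 mm across and a thin brass line 177 mm from its centre towards the robot side. Origin: ring centre, plate's top. x along the line towards the ring (away from the robot), y along the row to the left, z up.
- seat2: seat 2 of four, 66 mm apart, left to right seen from the robot, on a fixed dark plate (220 x 370 x 12 mm, top 12 mm above the bench). Flush brass ring mark 48 mm across and a thin brass line 177 mm from its centre towards the robot side. Origin: ring centre, plate's top. x along the line towards the ring (away from the robot), y along the row to the left, z up.
- seat3: seat 3 of four, 66 mm apart, left to right seen from the robot, on a fixed dark plate (220 x 370 x 12 mm, top 12 mm above the bench). Flush brass ring mark 48 mm across and a thin brass line 177 mm from its centre towards the robot side. Origin: ring centre, plate's top. x along the line towards the ring (away from the robot), y along the row to the left, z up.
- seat4: seat 4 of four, 66 mm apart, left to right seen from the robot, on a fixed dark plate (220 x 370 x 12 mm, top 12 mm above the bench). Flush brass ring mark 48 mm across and a thin brass line 177 mm from its centre towards the robot side. Origin: ring centre, plate's top. x along the line towards the ring (away from the robot), y along the row to the left, z up.
- datum: fixed steel block 30 x 30 x 14 mm with an upright pin, 14 across, 26 high, on top. On the plate in line with the rings, 59 mm beyond the end ring, at the left or the right end of the row; a like block without a pin is at the other end. Origin: centre of its underside, on the plate's top.
- oil: oil bottle standing on the bench beyond the work, 54 mm across, 130 mm high, white with a red cap; loose bystander. Origin: centre of its underside, z up.
Things that resemble listed ones, but are neither listed nor needed, are in the scene too. Leave any turquoise look-alike of the bar160 alone. What is shaped like the bar110 but red is not meant.

How it is judged:
By the outcome, as a careful person would: the job done as asked, in the order asked, and still so for the second after the job is handed in, with the robot touching nothing.
It also fails if it takes over 99 s, if anything falls off the work surface, if the arm or the gripper's body presses on something with over 40 N, if the wrist force passes 120 N, or if a joint passes its speed limit or range.

## Working session

There is one attempt and no reset: what is moved stays moved. The work goes in short steps, Python scripts to look and compute and a shell command to move; the robot and the scene stay as the last step left them, time stands still between calls to the robot, and variables do not carry over. Pictures are saved under pics/ and viewed, at most 14 in all, crops included, and the job is handed in when it is done.

```bash
mkdir -p pics; ls
cat > h.py <<'E'
import numpy as np,cv2
from plant import get_obs,vision,workorder
def cap(n,f=None):
    c=vision.capture(n)
    if f: cv2.imwrite(f,cv2.cvtColor(c['pixels'],cv2.COLOR_RGB2BGR))
    return c
def K(c):
    f=192/np.tan(np.radians(c['vfov'])/2)
    return np.array([[f,0,c['cx']],[0,f,c['cy']],[0,0,1.]]),np.array(c['dist'],float)
def w(c,px,z):
    k,d=K(c);P=np.array(c['pose'])
    u=cv2.undistortPoints(np.array(px,float).reshape(-1,1,2),k,d).reshape(-1,2)
    r=np.c_[u[:,0],-u[:,1],-np.ones(len(u))]@P[:3,:3].T
    o=P[:3,3]; return o+r*((np.broadcast_to(z,len(u))-o[2])/r[:,2])[:,None]
def proj(c,X):
    k,d=K(c);P=np.array(c['pose']);q=(np.array(X,float).reshape(-1,3)-P[:3,3])@P[:3,:3]
    return cv2.projectPoints(q*[1,-1,-1],np.zeros(3),np.zeros(3),k,d)[0].reshape(-1,2)
E
python3 - <<'E'
from h import *
for n in('top','side'):
    c=cap(n,f'pics/{n}0.png');print(n,c['vfov'],c['cx'],c['cy'],c['dist'],np.round(c['pose'],3).tolist())
    im=cv2.imread(f'pics/{n}0.png');cv2.imwrite(f'pics/{n}0b.png',cv2.resize(im,(800,600),interpolation=cv2.INTER_CUBIC))
print(get_obs())
E
```

```text
pics
top 42.206240362697976 257.47362456620874 197.51213890729935 [-0.05394839  0.          0.          0.          0.        ] [[0.015, 0.977, -0.212, 270.024], [-1.0, 0.015, 0.001, 109.758], [0.004, 0.212, 0.977, 1494.293], [0.0, 0.0, 0.0, 1.0]]
side 55.88774220324865 254.93494088382423 194.92168883860333 [0.02629939 0.         0.         0.         0.        ] [[0.907, 0.308, -0.285, 283.003], [-0.42, 0.657, -0.626, -595.363], [-0.006, 0.688, 0.726, 846.809], [0.0, 0.0, 0.0, 1.0]]
{'time': 0.1, 'joint_positions': array([ 1.03099144e+00,  3.42657722e-01,  1.52490768e+00,  7.51498665e-06,
        1.27542154e+00, -1.46006522e-01]), 'dq': array([ 0.00029064, -0.00161593, -0.00253169,  0.00130692, -0.00071391,
        0.00077061]), 'tau': array([ 9.89462606e-04, -4.32005095e+01, -2.44693565e+01,  7.18615344e-02,
        5.25907287e-02,  3.40650260e-06]), 'tool_pos': array([201.23355297, 484.50862832, 226.11686254]), 'tcp_rot': array([-3.14021424e+00, -2.09962792e-04,  2.74779195e+00]), 'contact_force': array([1.14725278, 0.14197681, 0.07678078]), 'moment': array([-0.04812769,  0.00432457, -0.01014448]), 'finger_force': 0.0, 'grip_width': 91.60893263047883}
```

View pics/top0b.png

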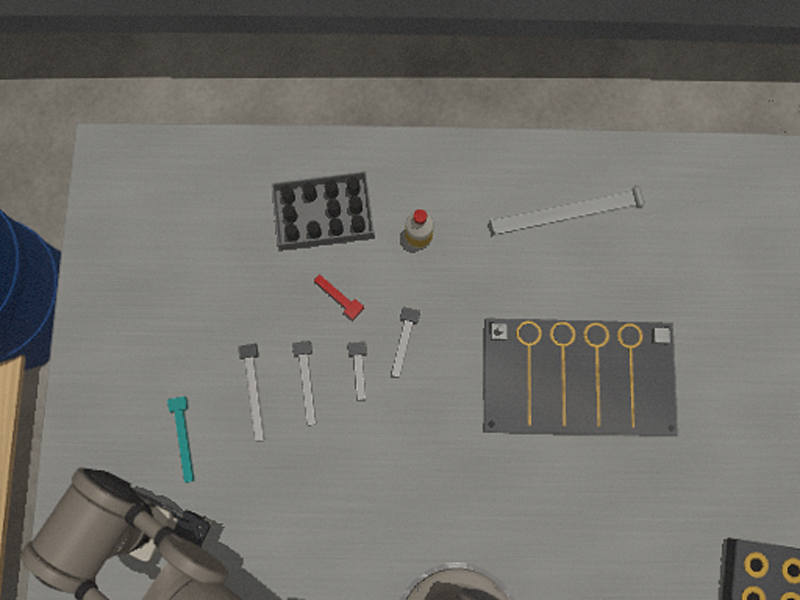

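View pics/side0b.png

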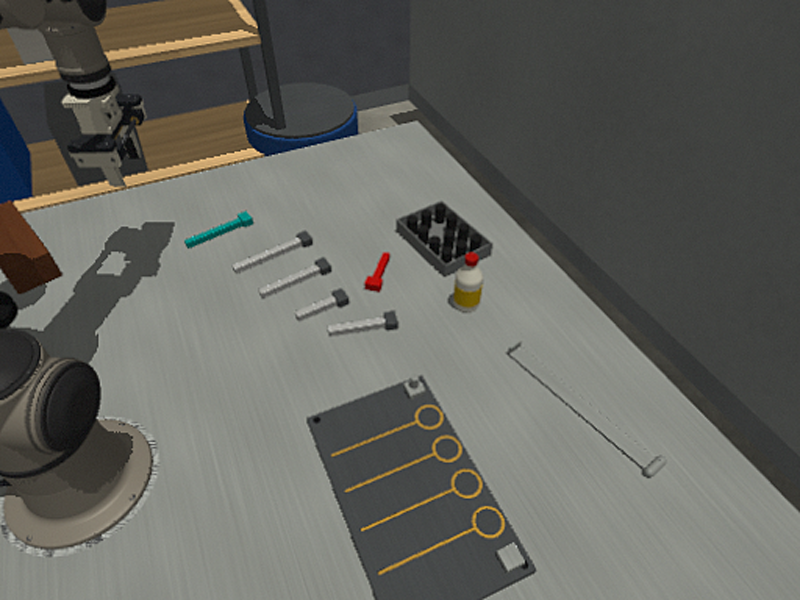

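The top picture (800x600) shows the candidates. The four steel bars have heads at (249,352), (303,349), (358,350) and (410,316). The turquoise look-alike is at (178,404) and the red one at (353,311), and I'll leave both alone. The pin block is at (499,331), which is the left end, so the seats run (529,333), (563,334), (596,335), (630,336). The bottle is at (418,235). Next: close crops.

Run:
```python
import cv2
im=cv2.imread('pics/top0.png')
a=im[190:290,148:281];cv2.imwrite('pics/c1.png',cv2.resize(a,(798,600),interpolation=cv2.INTER_CUBIC))
a=im[198:286,305:437];cv2.imwrite('pics/c2.png',cv2.resize(a,(792,528),interpolation=cv2.INTER_CUBIC))
```

```text
(no output)
```

View pics/c1.png

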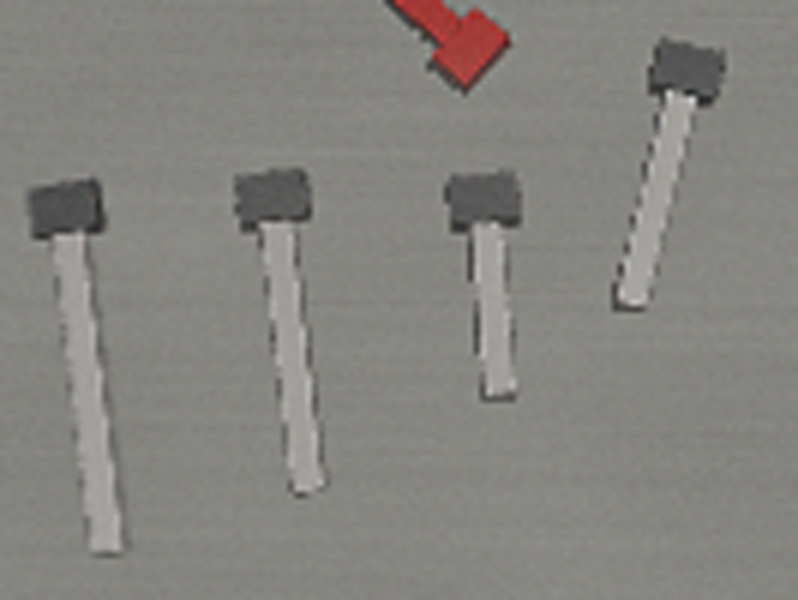

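View pics/c2.png

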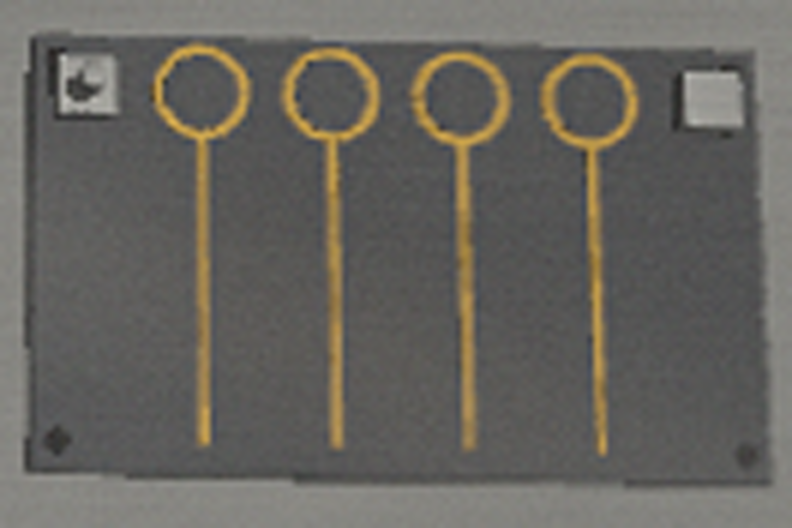

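The crop confirms the choice: four steel bars, with the order left to right being 185, 160, 110, 135. The pin is on the left block, beside ring (202,92) in the plate crop. Next I'll convert these to positions and check the sizes.

```bash
cat > m.py <<'E'
from h import *
from scipy.optimize import least_squares
L={'185':185,'160':160,'110':110,'135':135}
def boxpts(x,y,yaw,z0,l):
    R=np.array([[np.cos(yaw),-np.sin(yaw)],[np.sin(yaw),np.cos(yaw)]])
    def b(x0,x1,h,zz):
        p=np.array([[a,s*h] for a in(x0,x1) for s in(-1,1)])@R.T+[x,y]
        return np.vstack([np.c_[p,np.full(4,z0)],np.c_[p,np.full(4,z0+zz)]])
    return b(-12,12,17,20),b(12-l,-12,8,16)
def fit(c,p0,l,z0,pad=8,S=4):
    """fit pose by rendering head(dark)/shank(bright)/free background levels over picture"""
    g=c['pixels'].astype(float).mean(2)
    A=np.vstack(boxpts(*p0,z0,l));q=proj(c,A);lo=np.floor(q.min(0)-pad).astype(int);hi=np.ceil(q.max(0)+pad).astype(int)
    roi=cv2.GaussianBlur(g,(0,0),.7)[lo[1]:hi[1],lo[0]:hi[0]]
    def ren(p):
        hb,sb=boxpts(*p,z0,l);out=[]
        h,wd=roi.shape
        for b in(sb,hb):
            m=np.zeros((h*S,wd*S),np.uint8);hu=cv2.convexHull(((proj(c,b)-lo+.5)*S-.5).astype(np.float32))
            cv2.fillConvexPoly(m,np.round(hu*16).astype(np.int32),255,shift=4)
            out.append(cv2.GaussianBlur(cv2.resize(m,(wd,h),interpolation=cv2.INTER_AREA).astype(float)/255,(0,0),.7))
        s,hd=out; s=np.clip(s-hd,0,1); return s,hd
    def res(p):
        s,hd=ren(p);X=np.c_[s.ravel(),hd.ravel(),np.ones(s.size)]
        co=np.linalg.lstsq(X,roi.ravel(),rcond=None)[0];return X@co-roi.ravel()
    f=lambda v:res([p0[0]+v[0],p0[1]+v[1],p0[2]+v[2]/50])
    v=least_squares(f,[0,0,0],diff_step=None,method='trf',loss='soft_l1',f_scale=10,jac=lambda v:np.array([(f(v+e)-f(v-e))/1.0 for e in np.eye(3)*.5]).T)
    v=v.x;return np.array([p0[0]+v[0],p0[1]+v[1],p0[2]+v[2]/50]),np.sqrt(np.mean(f(v)**2))
E
python3 - <<'E'
from m import *
import pickle
t=cap('top');s=cap('side')
o=lambda u,x,y:np.array([x,y])+(np.array(u)+.5)/6-.5
B={'185':[(67,208),(107,550)],'160':[(273,199),(309,490)],'110':[(484,201),(499,396)],'135':[(688,71),(631,304)]}
out={}
for k,v in B.items():
    a=w(t,o(v,148,190),[20,8]);d=a[0]-a[1];yaw=np.arctan2(d[1],d[0])
    p=[a[0,0],a[0,1],yaw];print(k,np.round(p,3),'len',round(np.hypot(*d[:2])+12))
    for n,c in(('top',t),('side',s)):
        r,e=fit(c,p,L[k],0);print('  ',n,np.round(r,3),round(e,1)); out[k,n]=r
a=w(t,o([(202,92),(331,95),(461,99),(590,101),(204,446),(337,449),(469,450),(602,455)],305,198),12)
print(np.round(a,1)); 
d=a[:4]-a[4:];print(np.hypot(d[:,0],d[:,1]),np.arctan2(d[:,1],d[:,0]));print(np.hypot(*np.diff(a[:4],axis=0)[:,:2].T))
# side picture rings (800x600 coords)
b=(np.array([(428,417),(447,449),(466,484),(488,523),(332,455),(346,491),(361,530),(380,573)])+.5)*.64-.5
print(np.round(w(s,b,12),1))
print('oil',w(t,[(418*.64,240*.64)],10))
E
```

```text
185 [5.03007e+02 4.03379e+02 1.57000e-01] len 182
   top [5.04168e+02 4.05610e+02 1.61000e-01] 5.1
   side [5.03775e+02 4.05361e+02 2.87000e-01] 20.9
160 [5.09245e+02 3.00345e+02 1.54000e-01] len 157
   top [5.11654e+02 3.01659e+02 1.51000e-01] 4.7
   side [5.11128e+02 3.00194e+02 2.64000e-01] 19.2
110 [5.09913e+02 1.94767e+02 9.70000e-02] len 109
   top [5.11686e+02 1.95710e+02 1.27000e-01] 5.8
   side [5.11015e+02 1.95063e+02 1.28000e-01] 15.6
135 [ 5.77876e+02  9.36500e+01 -2.26000e-01] len 132
   top [ 5.80097e+02  9.43760e+01 -2.12000e-01] 5.1
   side [ 5.78101e+02  9.37260e+01 -1.11000e-01] 18.4
[[ 547.5 -137.6   12. ]
 [ 546.9 -203.1   12. ]
 [ 545.8 -269.3   12. ]
 [ 545.7 -335.2   12. ]
 [ 369.7 -135.3   12. ]
 [ 369.  -201.3   12. ]
 [ 369.3 -266.9   12. ]
 [ 367.5 -333.3   12. ]]
[177.78595681 177.89316226 176.56477404 178.24910216] [-0.01262817 -0.01021379 -0.01323195 -0.01092003]
[65.52865682 66.21364196 65.96433289]
[[ 545.7 -136.5   12. ]
 [ 546.4 -203.6   12. ]
 [ 544.7 -269.4   12. ]
 [ 544.  -336.2   12. ]
 [ 372.3 -134.2   12. ]
 [ 370.8 -201.    12. ]
 [ 369.2 -266.4   12. ]
 [ 370.7 -333.    12. ]]
oil [[732.31066257  79.05023001  10.        ]]
```

```bash
cat > go.py <<'E'
import sys,numpy as np
from scipy.spatial.transform import Rotation as Q
from plant import get_obs
a=[float(v) for v in sys.argv[1:]]
o=get_obs();R=Q.from_euler('xyz',o['tcp_rot']);p=np.array(o['tool_pos'])
print('t',round(o['time'],2),'tcp',np.round(p,1),np.round(o['tcp_rot'],3),'w',round(o['grip_width'],1))
for i in range(0,len(a),4):
    x,y,z,th=a[i:i+4];T=Q.from_euler('xyz',[np.pi,0,th])
    print('dp',np.round(R.inv().apply(np.array([x,y,z])-p)/1e3,4),'rot',np.round((R.inv()*T).as_rotvec(),4))
E
python3 go.py 439.1 395 120 3.3026
```

```text
t 0.2 tcp [201.3 484.6 226.3] [-3.141 -0.     2.748] w 91.8
dp [-0.254   0.0086  0.1063] rot [-8.000e-04 -4.000e-04 -5.548e-01]
```

```bash
python3 -m pendant '{"dp":[[-0.06,0.002,0.025],[-0.12,0.004,0.05],[-0.18,0.006,0.08],[-0.23,0.0086,0.1],[-0.254,0.0086,0.106],[-0.254,0.0086,0.106],[-0.254,0.0086,0.106]],"rotation":[[0,0,-0.12],[0,0,-0.24],[0,0,-0.36],[0,0,-0.48],[0,0,-0.555],[0,0,-0.555],[0,0,-0.555]]}' 0.06; python3 go.py 439.1 395 4 3.3026
```

```text
time: 1.08
tool_pos: [438.5, 395.7, 120.9]
tcp_rot: [3.141, -0.0, -2.981]
contact_force: [-0.6, 0.1, -0.5]
grip_width: 59.9
finger_force: 0.0
t 1.07 tcp [438.5 395.7 120.9] [ 3.141 -0.    -2.981] w 59.9
dp [-0.0005 -0.0008  0.1169] rot [ 0.0003 -0.0004 -0.0008]
```

```bash
python3 -m pendant '{"dp":[[0,-0.0005,0.04],[-0.0005,-0.0008,0.08],[-0.0005,-0.0008,0.105],[-0.0005,-0.0008,0.116],[-0.0005,-0.0008,0.116],[-0.0005,-0.0008,0.116]],"rotation":[[0,0,0],[0,0,0],[0,0,0],[0,0,0],[0,0,0],[0,0,0]]}'; python3 -m pendant '{"dp":[[0,0,0],[0,0,0],[0,0,0],[0,0,0]],"rotation":[[0,0,0],[0,0,0],[0,0,0],[0,0,0]]}' 0.005;  python3 -c "
from h import *
c=cap('side','pics/s1.png');im=cv2.imread('pics/s1.png');q=proj(c,[439,395,10])[0].astype(int);print(q,get_obs()['moment'])
a=im[q[1]-50:q[1]+50,q[0]-60:q[0]+60];cv2.imwrite('pics/s1c.png',cv2.resize(a,None,fx=5,fy=5))"
```

```text
time: 1.82
tool_pos: [440.4, 395.4, 6.1]
tcp_rot: [3.141, 0.002, -2.98]
contact_force: [-0.1, 0.3, -0.1]
grip_width: 60.0
finger_force: 0.0
time: 2.33
tool_pos: [440.0, 394.6, 4.8]
tcp_rot: [3.141, 0.0, -2.981]
contact_force: [0.2, -0.2, -0.2]
grip_width: 24.8
finger_force: 0.0
[178 159] [-0.01564811  0.10389547  0.03200086]
```

View pics/s1c.png

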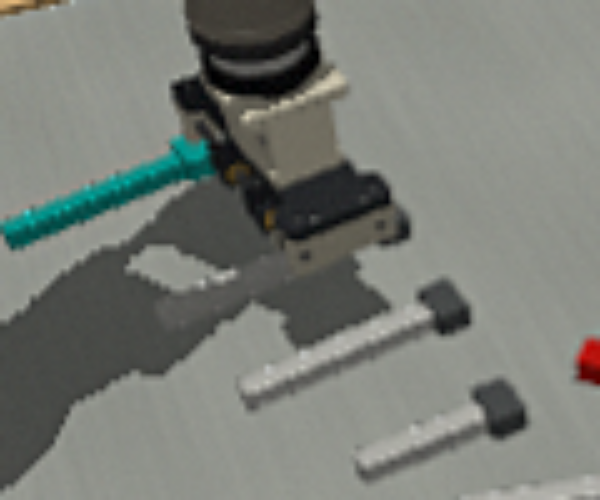

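The gripper is over bar185 and hides it, the turquoise bar is clear, and the fingers are still closing. I'll finish the close, then lift a little and read the moment.

```bash
python3 -m pendant '{"dp":[[0,0,0],[0,0,0],[0,0,0],[0,0,0]],"rotation":[[0,0,0],[0,0,0],[0,0,0],[0,0,0]]}'; python3 -m pendant '{"dp":[[0,0,-0.005],[0,0,-0.012],[0,0,-0.02],[0,0,-0.02],[0,0,-0.02]],"rotation":[[0,0,0],[0,0,0],[0,0,0],[0,0,0],[0,0,0]]}';  python3 -c "
from h import *
o=get_obs();print(o['moment'],o['contact_force'])
c=cap('side','pics/s2.png');im=cv2.imread('pics/s2.png');q=[178,159]
a=im[q[1]-50:q[1]+50,q[0]-60:q[0]+60];cv2.imwrite('pics/s2c.png',cv2.resize(a,None,fx=5,fy=5))"; python3 go.py 439 395 130 3.3026
```

```text
time: 2.88
tool_pos: [440.0, 394.4, 4.7]
tcp_rot: [-3.141, -0.0, -2.98]
contact_force: [0.0, -3.0, 1.6]
grip_width: 15.7
finger_force: 29.9
time: 3.5
tool_pos: [439.8, 394.6, 24.8]
tcp_rot: [3.141, 0.0, -2.98]
contact_force: [0.7, 0.4, -4.1]
grip_width: 16.0
finger_force: 29.9
[ 0.05253828  0.0095721  -0.00058357] [ 0.71306527  0.41833906 -4.06605838]
t 3.55 tcp [439.8 394.5  24.6] [-3.142 -0.    -2.98 ] w 15.6
dp [ 0.0007  0.0006 -0.1054] rot [-0.0001 -0.0003  0.0002]
```

```bash
python3 -m pendant '{"dp":[[0,0,-0.015],[0,0,-0.04],[0,0,-0.07],[0,0,-0.095],[0,0,-0.105],[0,0,-0.105]],"rotation":[[0,0,0],[0,0,0],[0,0,0],[0,0,0],[0,0,0],[0,0,0]]}';  python3 go.py 482 -136.5 130 3.1296
```

```text
time: 4.3
tool_pos: [440.1, 394.7, 130.4]
tcp_rot: [3.141, 0.001, -2.98]
contact_force: [-0.2, 0.1, -3.8]
grip_width: 15.8
finger_force: 29.9
t 4.3 tcp [440.1 394.7 130.4] [ 3.141e+00  1.000e-03 -2.980e+00] w 15.8
dp [ 0.0439 -0.5311  0.    ] rot [0.0007 0.0011 0.1732]
```

```bash
python3 -m pendant '{"dp":[[0.001,-0.015,0],[0.004,-0.045,0],[0.007,-0.085,0],[0.011,-0.13,0],[0.015,-0.178,0],[0.019,-0.226,0],[0.023,-0.274,0],[0.027,-0.322,0]],"rotation":[[0,0,0.005],[0,0,0.015],[0,0,0.028],[0,0,0.042],[0,0,0.058],[0,0,0.074],[0,0,0.09],[0,0,0.106]]}' >/dev/null;  python3 -m pendant '{"dp":[[0.003,-0.045,0],[0.007,-0.09,0],[0.01,-0.13,0],[0.013,-0.165,0],[0.015,-0.19,0],[0.016,-0.205,0],[0.016,-0.208,0],[0.016,-0.208,0]],"rotation":[[0,0,0.015],[0,0,0.03],[0,0,0.042],[0,0,0.053],[0,0,0.062],[0,0,0.067],[0,0,0.067],[0,0,0.067]]}'
python3 go.py 482 -136.5 17 3.1296; python3 -c "
from h import *
c=cap('side','pics/s3.png');im=cv2.imread('pics/s3.png');q=proj(c,[482,-136,130])[0].astype(int);print(q)
a=im[max(0,q[1]-60):q[1]+60,max(0,q[0]-80):q[0]+80];cv2.imwrite('pics/s3c.png',cv2.resize(a,None,fx=4,fy=4))"
```

```text
time: 6.3
tool_pos: [460.2, -135.6, 129.4]
tcp_rot: [3.141, -0.001, 3.13]
contact_force: [-1.3, 0.3, -4.3]
grip_width: 15.9
finger_force: 29.9
t 6.3 tcp [ 460.2 -135.6  129.4] [ 3.141e+00 -1.000e-03  3.130e+00] w 15.9
dp [-0.0219 -0.0007  0.1124] rot [ 0.0006 -0.0006  0.0004]
[251 249]
```

View pics/s3c.png

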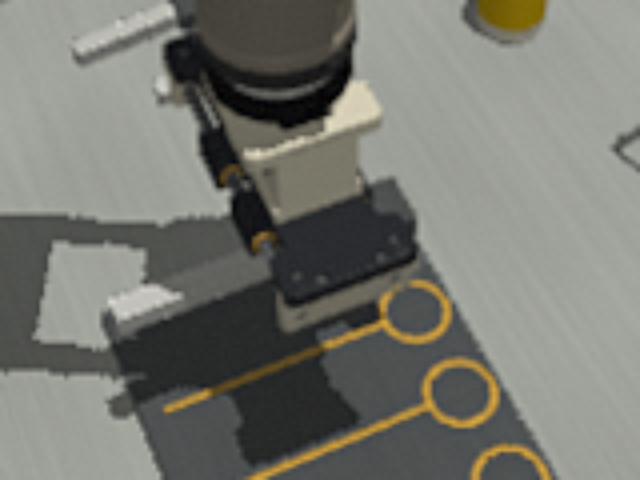

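The bar's tail shows at (140,300) in the crop and it hangs level. The TCP came up 22 mm short in x because the second call's axes had turned. I'll correct that now and lower it.

```bash
python3 -m pendant '{"dp":[[-0.01,-0.0007,0.01],[-0.02,-0.0007,0.035],[-0.022,-0.0007,0.065],[-0.022,-0.0007,0.09],[-0.022,-0.0007,0.102],[-0.022,-0.0007,0.106],[-0.022,-0.0007,0.106],[-0.022,-0.0007,0.106]],"rotation":[[0,0,0],[0,0,0],[0,0,0],[0,0,0],[0,0,0],[0,0,0],[0,0,0],[0,0,0]]}'
python3 go.py 482 -136.5 16.7 3.1296
```

```text
time: 7.35
tool_pos: [483.1, -137.3, 24.5]
tcp_rot: [-3.141, 0.002, 3.13]
contact_force: [-0.2, -1.1, -4.4]
grip_width: 15.6
finger_force: 29.9
t 7.35 tcp [ 483.1 -137.3   24.5] [-3.141e+00  2.000e-03  3.130e+00] w 15.6
dp [0.0011 0.0008 0.0078] rot [-0.0006  0.0017  0.0002]
```

```bash
python3 -m pendant '{"dp":[[0.0005,0.0004,0.003],[0.0005,0.0004,0.005],[0.0005,0.0004,0.007],[0.0005,0.0004,0.008],[0.0005,0.0004,0.008]],"rotation":[[0,0,0],[0,0,0],[0,0,0],[0,0,0],[0,0,0]]}'
```

```text
time: 7.98
tool_pos: [482.0, -136.7, 16.7]
tcp_rot: [-3.141, 0.0, 3.13]
contact_force: [-2.5, 1.5, 7.7]
grip_width: 15.7
finger_force: 29.9
```

```bash
python3 -m pendant '{"dp":[[0,0,0],[0,0,0],[0,0,0],[0,0,0]],"rotation":[[0,0,0],[0,0,0],[0,0,0],[0,0,0]]}' 0.036
python3 -m pendant '{"dp":[[0,0,-0.02],[0,0,-0.06],[0,0,-0.1],[0,0,-0.115],[0,0,-0.115]],"rotation":[[0,0,0],[0,0,0],[0,0,0],[0,0,0],[0,0,0]]}'
python3 go.py 458.3 293.6 130 3.2926
```

```text
time: 8.48
tool_pos: [482.0, -136.7, 15.6]
tcp_rot: [3.142, -0.0, 3.13]
contact_force: [-0.6, -0.4, -1.2]
grip_width: 35.8
finger_force: 0.0
time: 9.1
tool_pos: [482.2, -136.8, 131.0]
tcp_rot: [-3.141, 0.001, 3.13]
contact_force: [0.7, 0.4, -0.4]
grip_width: 35.9
finger_force: 0.0
t 9.1 tcp [ 482.2 -136.8  131. ] [-3.141e+00  1.000e-03  3.130e+00] w 35.9
dp [0.029  0.4301 0.0008] rot [-0.0006  0.0014 -0.1628]
```

```bash
python3 -m pendant '{"dp":[[0.002,0.03,0],[0.006,0.09,0],[0.01,0.15,0],[0.014,0.21,0],[0.018,0.27,0],[0.022,0.33,0],[0.026,0.385,0],[0.029,0.42,0]],"rotation":[[0,0,-0.02],[0,0,-0.04],[0,0,-0.06],[0,0,-0.08],[0,0,-0.1],[0,0,-0.12],[0,0,-0.15],[0,0,-0.163]]}' >/dev/null
python3 -m pendant '{"dp":[[0,0.01,0],[0,0.01,0],[0,0.01,0]],"rotation":[[0,0,0],[0,0,0],[0,0,0]]}'
python3 -c "
from m import *
c=cap('top','pics/t1.png')
r=fit(c,[547.3,-137.3,-.012],185,12);print(r)
a=cv2.imread('pics/t1.png')[190:290,290:423];cv2.imwrite('pics/t1c.png',cv2.resize(a,(798,600),interpolation=cv2.INTER_CUBIC))"
python3 go.py 458.3 293.6 4.5 3.2926
```

```text
time: 10.48
tool_pos: [456.4, 292.2, 130.2]
tcp_rot: [-3.141, -0.001, -2.992]
contact_force: [0.4, -0.1, 0.3]
grip_width: 36.1
finger_force: 0.0
(array([ 5.47891160e+02, -1.38050519e+02, -6.57758798e-03]), np.float64(14.67387494936603))
t 10.53 tcp [456.6 292.2 130.4] [-3.141e+00 -1.000e-03 -2.992e+00] w 36.2
dp [-0.002   0.0012  0.1259] rot [-0.0004 -0.0006 -0.0015]
```

View pics/t1c.png

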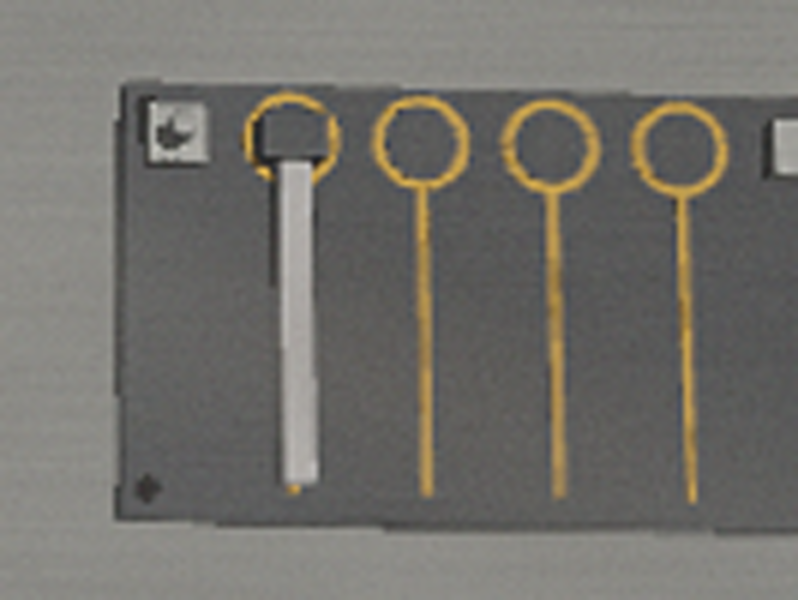

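bar185 lies on seat 1: head at (290,138) inside the ring, shank over the line. The fit puts it within 1 mm of the ring centre. Next is bar160.

```bash
python3 -m pendant '{"dp":[[-0.001,0.0006,0.04],[-0.002,0.0012,0.09],[-0.002,0.0012,0.115],[-0.002,0.0012,0.1255],[-0.002,0.0012,0.1255],[-0.002,0.0012,0.1255]],"rotation":[[0,0,0],[0,0,0],[0,0,0],[0,0,0],[0,0,0],[0,0,0]]}'; python3 -m pendant '{"dp":[[0,0,0],[0,0,0],[0,0,0],[0,0,0],[0,0,0]],"rotation":[[0,0,0],[0,0,0],[0,0,0],[0,0,0],[0,0,0]]}' 0.005; python3 go.py 458.3 293.6 4.5 3.2926
```

```text
time: 11.28
tool_pos: [459.1, 295.2, 6.5]
tcp_rot: [3.141, 0.002, -2.991]
contact_force: [0.0, 0.8, 0.2]
grip_width: 35.9
finger_force: 0.0
time: 11.9
tool_pos: [458.5, 294.9, 5.8]
tcp_rot: [-3.141, 0.001, -2.99]
contact_force: [0.2, -3.4, 5.3]
grip_width: 15.8
finger_force: 30.0
t 11.9 tcp [458.5 294.9   5.8] [-3.141e+00  1.000e-03 -2.990e+00] w 15.8
dp [ 0.0004 -0.0012  0.0013] rot [-0.0002  0.0008  0.0005]
```

```bash
python3 -m pendant '{"dp":[[0,0,-0.006],[0,0,-0.02],[0,0,-0.05],[0,0,-0.085],[0,0,-0.11],[0,0,-0.125],[0,0,-0.125]],"rotation":[[0,0,0],[0,0,0],[0,0,0],[0,0,0],[0,0,0],[0,0,0],[0,0,0]]}';  python3 go.py 493 -202.7 130 3.1296; python3 -c "from plant import *;print(get_obs()['moment'])"
```

```text
time: 12.78
tool_pos: [458.5, 295.3, 131.2]
tcp_rot: [3.141, 0.002, -2.99]
contact_force: [0.2, 0.1, -3.3]
grip_width: 15.7
finger_force: 30.0
t 12.78 tcp [458.5 295.3 131.2] [ 3.141e+00  2.000e-03 -2.990e+00] w 15.7
dp [ 0.041  -0.4975  0.0007] rot [0.0009 0.0018 0.1632]
[ 0.09152767  0.00706731 -0.01647001]
```

```bash
python3 -m pendant '{"dp":[[0.001,-0.015,0],[0.004,-0.045,0],[0.007,-0.085,0],[0.011,-0.13,0],[0.015,-0.178,0],[0.019,-0.226,0],[0.023,-0.27,0],[0.026,-0.31,0]],"rotation":[[0,0,0.01],[0,0,0.03],[0,0,0.055],[0,0,0.08],[0,0,0.105],[0,0,0.13],[0,0,0.15],[0,0,0.163]]}' >/dev/null; python3 go.py 493 -202.7 130 3.1296
```

```text
t 13.78 tcp [478.  -17.6 129.1] [ 3.141e+00 -2.000e-03  3.128e+00] w 15.4
dp [-0.0175 -0.1849 -0.001 ] rot [ 0.0002 -0.0024 -0.0016]
```

```bash
python3 -m pendant '{"dp":[[-0.004,-0.04,0],[-0.008,-0.08,0],[-0.011,-0.12,0],[-0.014,-0.155,0],[-0.016,-0.178,0],[-0.016,-0.187,0],[-0.016,-0.187,0],[-0.016,-0.187,0]],"rotation":[[0,0,0],[0,0,0],[0,0,0],[0,0,0],[0,0,0],[0,0,0],[0,0,0],[0,0,0]]}'; python3 go.py 493 -202.7 17.8 3.1296
```

```text
time: 14.78
tool_pos: [492.8, -201.4, 130.1]
tcp_rot: [3.141, -0.001, 3.131]
contact_force: [-0.4, 0.8, -2.7]
grip_width: 15.4
finger_force: 30.0
t 14.78 tcp [ 492.8 -201.4  130.1] [ 3.141e+00 -1.000e-03  3.131e+00] w 15.4
dp [-0.0003 -0.0014  0.1123] rot [ 0.0007 -0.0005  0.0011]
```

```bash
python3 -m pendant '{"dp":[[0,-0.001,0.015],[0,-0.001,0.045],[0,-0.001,0.075],[0,-0.001,0.095],[0,-0.001,0.104],[0,-0.001,0.106],[0,-0.001,0.106],[0,-0.001,0.106]],"rotation":[[0,0,0.001],[0,0,0.001],[0,0,0.001],[0,0,0.001],[0,0,0.001],[0,0,0.001],[0,0,0.001],[0,0,0.001]]}'
python3 go.py 493 -202.7 17.8 3.1296
```

```text
time: 15.78
tool_pos: [493.5, -203.8, 25.0]
tcp_rot: [-3.141, 0.001, 3.129]
contact_force: [0.3, 0.1, -3.7]
grip_width: 15.9
finger_force: 30.0
t 15.78 tcp [ 493.5 -203.8   25. ] [-3.141e+00  1.000e-03  3.129e+00] w 15.9
dp [0.0005 0.0011 0.0072] rot [-0.0007  0.0014 -0.0007]
```

```bash
python3 -m pendant '{"dp":[[0.0002,0.0004,0.003],[0.0003,0.0005,0.005],[0.0003,0.0005,0.0065],[0.0003,0.0005,0.0075],[0.0003,0.0005,0.0075]],"rotation":[[0,0,0],[0,0,0],[0,0,0],[0,0,0],[0,0,0]]}'
```

```text
time: 16.4
tool_pos: [492.6, -203.0, 17.8]
tcp_rot: [-3.141, 0.0, 3.129]
contact_force: [-4.0, 2.3, 8.6]
grip_width: 15.7
finger_force: 30.0
```

Bar160 is on the plate (contact 8.6 N). I'll release it and go for bar135 at (538.1,103.4), tool yaw 2.9296.

```bash
python3 -m pendant '{"dp":[[0,0,0],[0,0,0],[0,0,0],[0,0,0]],"rotation":[[0,0,0],[0,0,0],[0,0,0],[0,0,0]]}' 0.036 >/dev/null
python3 -m pendant '{"dp":[[0,0,-0.02],[0,0,-0.06],[0,0,-0.1],[0,0,-0.115],[0,0,-0.115]],"rotation":[[0,0,0],[0,0,0],[0,0,0],[0,0,0],[0,0,0]]}'
python3 go.py 538.1 103.4 130 2.9296
```

```text
time: 17.52
tool_pos: [492.9, -203.2, 132.1]
tcp_rot: [-3.141, 0.001, 3.129]
contact_force: [0.1, -0.7, -0.9]
grip_width: 36.1
finger_force: 0.0
t 17.52 tcp [ 492.9 -203.2  132.1] [-3.141e+00  1.000e-03  3.129e+00] w 36.1
dp [-0.0412  0.3071  0.0019] rot [-0.0006  0.0014  0.1992]
```

```bash
python3 -m pendant '{"dp":[[-0.004,0.03,0],[-0.011,0.085,0],[-0.019,0.14,0],[-0.026,0.195,0],[-0.034,0.25,0],[-0.039,0.29,0],[-0.041,0.307,0],[-0.041,0.307,0]],"rotation":[[0,0,0.02],[0,0,0.05],[0,0,0.09],[0,0,0.13],[0,0,0.16],[0,0,0.199],[0,0,0.199],[0,0,0.199]]}'; python3 go.py 538.1 103.4 4.8 2.9296
```

```text
time: 18.52
tool_pos: [537.0, 103.7, 130.4]
tcp_rot: [-3.141, -0.002, 2.932]
contact_force: [-0.6, -0.8, 0.5]
grip_width: 35.8
finger_force: 0.0
t 18.52 tcp [537.  103.7 130.4] [-3.141e+00 -2.000e-03  2.932e+00] w 35.8
dp [-0.0014 -0.      0.1256] rot [-0.0008 -0.0021  0.0024]
```

```bash
python3 -m pendant '{"dp":[[-0.0005,0,0.04],[-0.001,0,0.09],[-0.001,0,0.115],[-0.001,0,0.1255],[-0.001,0,0.1255],[-0.001,0,0.1255]],"rotation":[[0,0,0.001],[0,0,0.001],[0,0,0.001],[0,0,0.001],[0,0,0.001],[0,0,0.001]]}'; python3 -m pendant '{"dp":[[0,0,0],[0,0,0],[0,0,0],[0,0,0],[0,0,0]],"rotation":[[0,0,0],[0,0,0],[0,0,0],[0,0,0],[0,0,0]]}' 0.005; python3 go.py 538.1 103.4 4.5 2.9296
```

```text
time: 19.27
tool_pos: [539.5, 102.8, 7.4]
tcp_rot: [3.141, 0.002, 2.928]
contact_force: [0.7, 0.5, 0.1]
grip_width: 35.8
finger_force: 0.0
time: 19.9
tool_pos: [538.9, 103.3, 6.8]
tcp_rot: [3.141, 0.001, 2.929]
contact_force: [-0.9, -0.5, 6.9]
grip_width: 15.7
finger_force: 30.0
t 19.9 tcp [538.9 103.3   6.8] [3.141e+00 1.000e-03 2.929e+00] w 15.7
dp [ 0.0008 -0.      0.0023] rot [ 0.0003  0.0009 -0.0008]
```

```bash
python3 -m pendant '{"dp":[[0,0,-0.006],[0,0,-0.02],[0,0,-0.05],[0,0,-0.085],[0,0,-0.11],[0,0,-0.125],[0,0,-0.125]],"rotation":[[0,0,0],[0,0,0],[0,0,0],[0,0,0],[0,0,0],[0,0,0],[0,0,0]]}';  python3 go.py 503.5 -268.8 130 3.1296
```

```text
time: 20.78
tool_pos: [539.0, 103.3, 132.2]
tcp_rot: [3.141, 0.002, 2.929]
contact_force: [-0.2, -0.2, -2.5]
grip_width: 15.6
finger_force: 30.0
t 20.77 tcp [539.  103.3 132.2] [3.141e+00 2.000e-03 2.929e+00] w 15.6
dp [-0.0439 -0.3712  0.002 ] rot [ 0.0005  0.0019 -0.2008]
```

```bash
python3 -m pendant '{"dp":[[-0.002,-0.015,0],[-0.005,-0.045,0],[-0.01,-0.085,0],[-0.015,-0.13,0],[-0.021,-0.178,0],[-0.026,-0.222,0],[-0.031,-0.26,0],[-0.035,-0.29,0]],"rotation":[[0,0,-0.01],[0,0,-0.03],[0,0,-0.06],[0,0,-0.09],[0,0,-0.12],[0,0,-0.15],[0,0,-0.18],[0,0,-0.2]]}' >/dev/null; python3 -m pendant '{"dp":[[0,-0.025,0],[0,-0.05,0],[0,-0.07,0],[0,-0.08,0],[0,-0.082,0],[0,-0.082,0]],"rotation":[[0,0,0],[0,0,0],[0,0,0],[0,0,0],[0,0,0],[0,0,0]]}'; python3 go.py 503.5 -268.8 18.6 3.1296
```

```text
time: 22.52
tool_pos: [510.5, -269.0, 131.0]
tcp_rot: [3.141, -0.0, 3.129]
contact_force: [-0.5, 0.1, -3.5]
grip_width: 15.3
finger_force: 30.0
t 22.52 tcp [ 510.5 -269.   131. ] [ 3.141 -0.     3.129] w 15.3
dp [0.0069 0.     0.1125] rot [ 0.0006 -0.0003 -0.0004]
```

```bash
python3 -m pendant '{"dp":[[0.003,0,0.015],[0.007,0,0.045],[0.007,0,0.075],[0.007,0,0.095],[0.007,0,0.104],[0.007,0,0.106],[0.007,0,0.106],[0.007,0,0.106]],"rotation":[[0,0,0],[0,0,0],[0,0,0],[0,0,0],[0,0,0],[0,0,0],[0,0,0],[0,0,0]]}'
python3 go.py 503.5 -268.8 18.6 3.1296
```

```text
time: 23.52
tool_pos: [503.9, -269.8, 26.0]
tcp_rot: [-3.141, 0.001, 3.129]
contact_force: [0.4, -0.6, -3.6]
grip_width: 15.3
finger_force: 30.0
t 23.52 tcp [ 503.9 -269.8   26. ] [-3.141e+00  1.000e-03  3.129e+00] w 15.3
dp [0.0005 0.001  0.0074] rot [-0.0009  0.0014 -0.0008]
```

```bash
python3 -m pendant '{"dp":[[0.0002,0.0004,0.003],[0.0003,0.0005,0.005],[0.0003,0.0005,0.0065],[0.0003,0.0005,0.0075],[0.0003,0.0005,0.0075]],"rotation":[[0,0,0],[0,0,0],[0,0,0],[0,0,0],[0,0,0]]}'
```

```text
time: 24.15
tool_pos: [503.1, -269.0, 18.8]
tcp_rot: [-3.142, 0.0, 3.129]
contact_force: [-2.6, 2.3, 7.2]
grip_width: 15.9
finger_force: 30.0
```

Bar135 is down. Next is bar110 at (480.0,191.6), tool yaw 3.2686.

```bash
python3 -m pendant '{"dp":[[0,0,0],[0,0,0],[0,0,0],[0,0,0]],"rotation":[[0,0,0],[0,0,0],[0,0,0],[0,0,0]]}' 0.036 >/dev/null
python3 -m pendant '{"dp":[[0,0,-0.02],[0,0,-0.06],[0,0,-0.1],[0,0,-0.115],[0,0,-0.115]],"rotation":[[0,0,0],[0,0,0],[0,0,0],[0,0,0],[0,0,0]]}'
python3 go.py 480 191.6 130 3.2686
```

```text
time: 25.28
tool_pos: [503.5, -269.2, 133.1]
tcp_rot: [-3.141, 0.001, 3.129]
contact_force: [-0.8, 0.1, 0.1]
grip_width: 36.0
finger_force: 0.0
t 25.27 tcp [ 503.5 -269.2  133.1] [-3.141e+00  1.000e-03  3.129e+00] w 36.0
dp [0.0294 0.4605 0.0027] rot [-0.0009  0.0012 -0.1398]
```

```bash
python3 -m pendant '{"dp":[[0.002,0.03,0],[0.005,0.085,0],[0.009,0.14,0],[0.013,0.2,0],[0.017,0.26,0],[0.02,0.32,0],[0.024,0.375,0],[0.026,0.42,0]],"rotation":[[0,0,-0.01],[0,0,-0.03],[0,0,-0.05],[0,0,-0.07],[0,0,-0.09],[0,0,-0.11],[0,0,-0.13],[0,0,-0.14]]}' >/dev/null; python3 -m pendant '{"dp":[[0,0.02,0],[0,0.038,0],[0,0.038,0],[0,0.038,0]],"rotation":[[0,0,0],[0,0,0],[0,0,0],[0,0,0]]}'; python3 go.py 480 191.6 4.5 3.2686
python3 -c "
from m import *
c=cap('top','pics/t2.png')
for i,(l) in enumerate((185,160,135)): print(l,fit(c,[547.3-.75*i,-137.3-66*i,-.012],l,12))
a=cv2.imread('pics/t2.png')[190:290,290:423];cv2.imwrite('pics/t2c.png',cv2.resize(a,(798,600),interpolation=cv2.INTER_CUBIC))"
```

```text
time: 26.78
tool_pos: [477.7, 188.2, 132.3]
tcp_rot: [-3.141, -0.001, -3.015]
contact_force: [0.1, -0.2, -0.3]
grip_width: 36.0
finger_force: 0.0
t 26.77 tcp [477.7 188.2 132.3] [-3.141e+00 -1.000e-03 -3.015e+00] w 36.0
dp [-0.0028  0.0031  0.1278] rot [-0.0003 -0.0008 -0.0003]
185 (array([ 5.48547064e+02, -1.37923324e+02, -4.23683656e-03]), np.float64(14.522891937853474))
160 (array([ 5.48270877e+02, -2.03962457e+02, -1.70628414e-04]), np.float64(14.65401304504399))
135 (array([ 5.47133437e+02, -2.71260978e+02, -1.71019985e-02]), np.float64(16.040322125783376))
```

View pics/t2c.png

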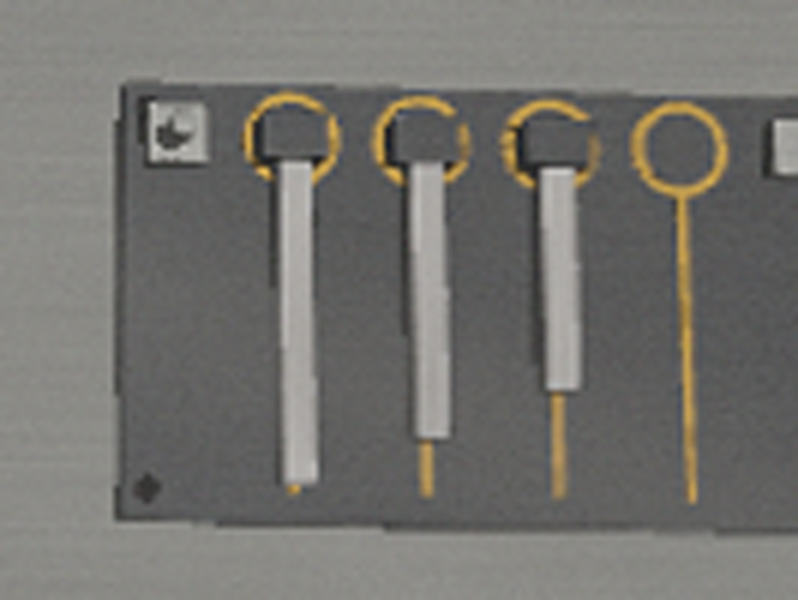

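Seats 1 to 3 hold bars 185, 160 and 135, with heads (290,138), (422,140), (555,142) inside their rings and shanks over the lines. Seat 4, ring (680,150), is free. Now for bar110.

```bash
python3 -m pendant '{"dp":[[-0.001,0.002,0.04],[-0.0025,0.002,0.09],[-0.0025,0.002,0.115],[-0.0025,0.002,0.128],[-0.0025,0.002,0.128],[-0.0025,0.002,0.128]],"rotation":[[0,0,0],[0,0,0],[0,0,0],[0,0,0],[0,0,0],[0,0,0]]}'; python3 -m pendant '{"dp":[[0,0,0],[0,0,0],[0,0,0],[0,0,0],[0,0,0]],"rotation":[[0,0,0],[0,0,0],[0,0,0],[0,0,0],[0,0,0]]}' 0.005; python3 go.py 480 191.6 4.5 3.2686
```

```text
time: 27.58
tool_pos: [480.9, 191.3, 5.8]
tcp_rot: [3.141, 0.002, -3.015]
contact_force: [-0.7, 0.3, -0.1]
grip_width: 36.1
finger_force: 0.0
time: 28.2
tool_pos: [480.2, 191.4, 5.2]
tcp_rot: [3.141, 0.001, -3.014]
contact_force: [-1.4, -0.5, 4.7]
grip_width: 15.7
finger_force: 29.9
t 28.2 tcp [480.2 191.4   5.2] [ 3.141e+00  1.000e-03 -3.014e+00] w 15.7
dp [0.0002 0.0003 0.0007] rot [0.0002 0.0008 0.0002]
```

Place target is (513.2,-334.9), z about 17.

```bash
python3 -m pendant '{"dp":[[0,0,-0.006],[0,0,-0.02],[0,0,-0.05],[0,0,-0.085],[0,0,-0.11],[0,0,-0.125],[0,0,-0.125]],"rotation":[[0,0,0],[0,0,0],[0,0,0],[0,0,0],[0,0,0],[0,0,0],[0,0,0]]}';  python3 go.py 513.2 -334.9 130 3.1296
```

```text
time: 29.08
tool_pos: [480.4, 191.3, 130.7]
tcp_rot: [3.141, 0.002, -3.014]
contact_force: [0.2, -0.3, -3.2]
grip_width: 15.7
finger_force: 29.9
t 29.07 tcp [480.4 191.3 130.7] [ 3.141e+00  2.000e-03 -3.014e+00] w 15.7
dp [ 3.420e-02 -5.262e-01  5.000e-04] rot [0.0004 0.002  0.1392]
```

```bash
python3 -m pendant '{"dp":[[0.001,-0.015,0],[0.003,-0.045,0],[0.006,-0.085,0],[0.009,-0.13,0],[0.012,-0.178,0],[0.015,-0.226,0],[0.018,-0.274,0],[0.021,-0.32,0]],"rotation":[[0,0,0.01],[0,0,0.02],[0,0,0.04],[0,0,0.06],[0,0,0.08],[0,0,0.1],[0,0,0.12],[0,0,0.139]]}' >/dev/null; python3 go.py 513.2 -334.9 130 3.1296
```

```text
t 30.07 tcp [ 498.5 -131.1  128.4] [ 3.141e+00 -2.000e-03  3.128e+00] w 15.8
dp [-0.0174 -0.2036 -0.0018] rot [ 0.0008 -0.0024 -0.0015]
```

```bash
python3 -m pendant '{"dp":[[-0.004,-0.045,-0.001],[-0.008,-0.09,-0.001],[-0.012,-0.135,-0.001],[-0.015,-0.17,-0.001],[-0.016,-0.195,-0.001],[-0.016,-0.205,-0.001],[-0.016,-0.205,-0.001],[-0.016,-0.205,-0.001]],"rotation":[[0,0,0],[0,0,0],[0,0,0],[0,0,0],[0,0,0],[0,0,0],[0,0,0],[0,0,0]]}'; python3 go.py 513.2 -334.9 17.2 3.1296
```

```text
time: 31.08
tool_pos: [513.1, -332.9, 130.3]
tcp_rot: [3.14, -0.001, 3.13]
contact_force: [0.3, 0.7, -3.6]
grip_width: 15.2
finger_force: 29.9
t 31.07 tcp [ 513.1 -332.9  130.3] [ 3.14e+00 -1.00e-03  3.13e+00] w 15.2
dp [-0.0002 -0.0021  0.1131] rot [ 0.0011 -0.0008  0.0009]
```

```bash
python3 -m pendant '{"dp":[[0,-0.001,0.015],[0,-0.0015,0.045],[0,-0.0015,0.075],[0,-0.0015,0.095],[0,-0.0015,0.104],[0,-0.0015,0.106],[0,-0.0015,0.106],[0,-0.0015,0.106]],"rotation":[[0,0,0],[0,0,0],[0,0,0],[0,0,0],[0,0,0],[0,0,0],[0,0,0],[0,0,0]]}'
python3 go.py 513.2 -334.9 17.2 3.1296
```

```text
time: 32.08
tool_pos: [513.8, -335.8, 25.6]
tcp_rot: [-3.141, 0.001, 3.13]
contact_force: [0.9, 0.6, -3.3]
grip_width: 15.7
finger_force: 29.9
t 32.08 tcp [ 513.8 -335.8   25.6] [-3.141e+00  1.000e-03  3.130e+00] w 15.7
dp [0.0006 0.0009 0.0084] rot [-0.001   0.0013  0.0003]
```

```bash
python3 -m pendant '{"dp":[[0.0002,0.0004,0.003],[0.0003,0.0005,0.005],[0.0003,0.0005,0.0065],[0.0003,0.0005,0.008],[0.0003,0.0005,0.0085],[0.0003,0.0005,0.0085]],"rotation":[[0,0,0],[0,0,0],[0,0,0],[0,0,0],[0,0,0],[0,0,0]]}'
```

```text
time: 32.83
tool_pos: [513.0, -335.0, 17.3]
tcp_rot: [-3.141, 0.0, 3.13]
contact_force: [-3.1, 2.9, 5.9]
grip_width: 15.7
finger_force: 29.9
```

Now I'll release, rise, and move back left (clear of the plate view) to check.

```bash
python3 -m pendant '{"dp":[[0,0,0],[0,0,0],[0,0,0],[0,0,0]],"rotation":[[0,0,0],[0,0,0],[0,0,0],[0,0,0]]}' 0.036 >/dev/null
python3 -m pendant '{"dp":[[0,0,-0.02],[0,0,-0.06],[0,0,-0.1],[0,0,-0.115],[0,0,-0.115]],"rotation":[[0,0,0],[0,0,0],[0,0,0],[0,0,0],[0,0,0]]}' >/dev/null
python3 -m pendant '{"dp":[[0.002,0.03,0],[0.005,0.085,0],[0.009,0.14,0],[0.013,0.2,0],[0.017,0.26,0],[0.02,0.32,0],[0.024,0.375,0],[0.026,0.42,0]],"rotation":[[0,0,0],[0,0,0],[0,0,0],[0,0,0],[0,0,0],[0,0,0],[0,0,0],[0,0,0]]}' >/dev/null; python3 -m pendant '{"dp":[[0,0.03,0],[0,0.04,0],[0,0.04,0]],"rotation":[[0,0,0],[0,0,0],[0,0,0]]}'
python3 -c "
from m import *
c=cap('top','pics/t3.png');s=cap('side','pics/s4.png')
for i,l in enumerate((185,160,135,110)):
  print(l,*[np.round(fit(v,[547.3-.75*i,-137.3-66*i,-.012],l,12)[0],3) for v in(c,s)])
a=cv2.imread('pics/t3.png')[198:286,305:437];cv2.imwrite('pics/t3c.png',cv2.resize(a,(792,528),interpolation=cv2.INTER_CUBIC))
a=cv2.imread('pics/s4.png')[230:384,185:355];cv2.imwrite('pics/s4c.png',cv2.resize(a,(660,598),interpolation=cv2.INTER_CUBIC))"
```

```text
time: 35.33
tool_pos: [491.9, 125.2, 130.1]
tcp_rot: [-3.141, -0.002, 3.131]
contact_force: [0.9, -0.4, -0.1]
grip_width: 36.1
finger_force: 0.0
185 [ 5.47946e+02 -1.38029e+02 -6.00000e-03] [ 5.48400e+02 -1.35719e+02 -2.60000e-02]
160 [ 5.48250e+02 -2.04056e+02 -1.00000e-03] [ 5.48716e+02 -2.00465e+02 -1.60000e-02]
135 [ 5.47427e+02 -2.72004e+02 -2.50000e-02] [ 5.47933e+02 -2.67031e+02 -2.80000e-02]
110 [ 5.46928e+02 -3.36912e+02 -5.00000e-03] [ 5.46540e+02 -3.33546e+02 -4.70000e-02]
```

View pics/t3c.png

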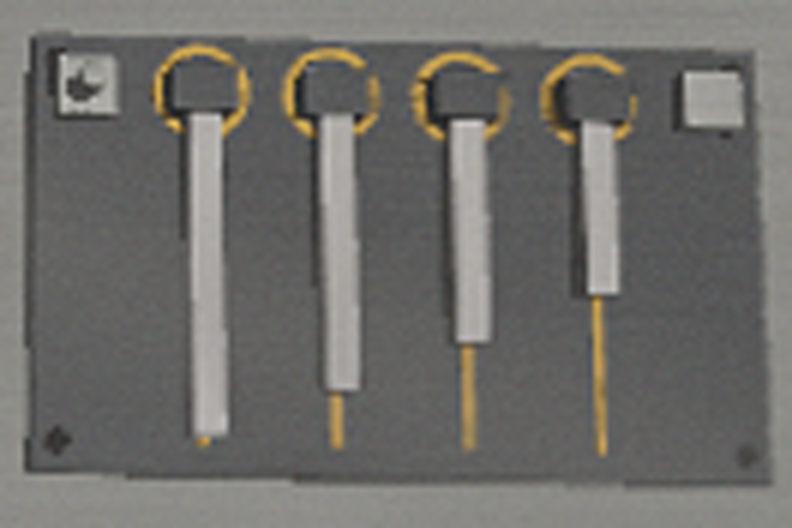

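View pics/s4c.png

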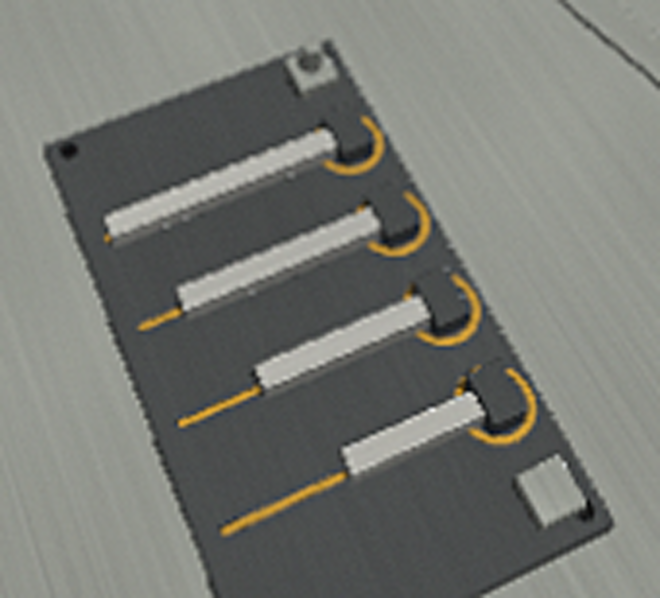

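Both pictures show all four bars flat, with heads in the rings at (202,92), (331,95), (461,99) and (590,101) in the top crop and shanks over the lines. Averaged over the two cameras, the fits are within about 2 mm of the ring centres. I'm handing in.

```bash
python3 -c "
from plant import workorder;print(workorder.close_job())"
```

```text
the job is handed in; nothing more can be done
None
```

The four bars are set out on the plate by length, 185, 160, 135, 110, starting at the pin block, each head within about 2 mm of its ring centre; the arm never went near the oil bottle, and the job was handed in at about 35 s.

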